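Dock the mounted jaw model behind its catch

ROBOT

A 6-joint arm with a two-finger parallel gripper is mounted at the origin on the work surface. World frame = base frame: x ahead of the robot, y to its left, z up, the work surface at z = 0. Lengths are in mm, angles in rad, forces in N, time in s.
With the tool pointing down it reaches from about 425 to 925 mm from the base axis. Payload 12.5 kg.
Tool frame: the origin (TCP) lies midway between the tips of the shut fingers; the grasp point (between the pads) lies 19 mm behind it; z points along the fingers, y is the line along which they close (so a half turn about z gives the same grasp; the last joint's range is limited). The gripper opens to 85 mm and grips with 20 to 120 N. Pads are 22 mm wide; open, the fingers measure 114 mm over their backs; the gripper's body (76 mm by 85 mm) begins 54 mm behind the grasp point. The pads swing forward as they close: fully open they stand 13 mm farther back than shut.
Start: joints at [-1.356, 0.491, 1.559, -0, 1.092, -0.106], TCP at [197.101, -593.124, 231.327] pointing down, gripper open.
Joint ranges: [-3.1, 3.1], [-0.84, 2.19], [0.05, 2.79], [-1.13, 4.28], [0.06, 2.93], [-2.69, 2.69]. Speed limits (rad/s): [2.22, 2.22, 2.79, 3.14, 3.14, 3.14].

INTERFACE

Orientations are given as a 3x3 rotation matrix whose columns are the frame's x, y, z axes.
In Python, from plant import ctrl gives the robot as it stands.
- The arm moves only by the tool move_arm, never from a script. Its argument "targets" is a list of rows, each a list of 6 numbers: the shift along the world's x, y, z in cm, then the turn, a rotation vector about the world's x, y, z in rad. In form: [[x, y, z, rx, ry, rz], ...]. A call has 1 to 20 rows; each row shifts and turns the commanded pose from where the row before left it; what a row does not reach is not made up. A row lasts 1/12 s, in which the tool goes at most 41.7 mm and 7.16 degrees, less where a joint would pass 70% of its speed; a pose out of reach is approached as far as the arm can. A call is refused whole if a number of a shift passes 4.17 or a number of a turn 0.125, either way. A call with a gripper value outside its range is refused whole. "fingers" is the finger opening in cm, from 0 to 8.54, set as the call begins (left out, the last holds). The fingers move at their own pace and stop on an object; the grip force is fixed at half the most. Time passes only in rows, so rows that do not move let the fingers close. It gives the time, the measured TCP pose, the force, the opening and the grip force at its end, in the units of the state.
- ctrl.state(): the state, without advancing time (a new reading comes with each control period).
- ctrl.camera(name): name is "scene" or "top"; returns the picture (480x640x3 uint8, red, green, blue); there is no depth.
- ctrl.calibration(name): a dict with "mtx" (3x3 intrinsics, pixels), "pose" (4x4, takes a point from camera to world coordinates). Camera axes: x right, y down, z forward; pixel columns grow to the right and rows downward; lengths in mm; the calibration is good to about 2 mm. A picture is of the moment at which its call begins. calibration takes no time and is no camera call.
- ctrl.sign_off(): hands the job in; it is judged then, once.
The state is a dict: "t": time; "joints": joint angles; "joint_velocities": joint speeds; "tau": joint torques, N m; "ee_pos": TCP position; "orientation": TCP orientation; "ft_force": force on the tool from outside, world axes, zero at the start; "moment": the same for the moment, N m; "grip_width": opening from 0.0 (shut) to 1.0 (fully open); "grasp_force": force on a finger pad.
Only numpy, scipy, OpenCV 4.12 (cv2) and the standard library are available. Lean on these libraries where they do the work, as an engineer would, in place of code of your own. Each camera call takes 0.05 s, during which the arm holds its last target. There are 200 camera calls.

TASK

Take the white carrier plate that bears the block-mounted jaw model with its row of teeth, set it flat on the bench before the open mouth of the aluminium dock, and slide it in so that its own front edge lifts the hinged steel catch, until the catch has dropped behind it. Do not touch the catch with the robot, and leave the other carrier, with the single cone-shaped stump, where it is.

Things in the scene. Friction and masses are not known exactly. Their poses are not given: they have to be found in the camera images.
- carrier: Loose white plate 90 (its x) x 104 (y) x 12 mm, about 0.3 kg; on its middle a plaster block 50 x 50 mm, 12 to 40 mm above the underside, with a horseshoe of teeth up to 50 mm. Origin: centre of the underside, z up. Pinch the block on its two faces across x: the catch then passes beside the fingers. Goes in with its x along the dock's x, either way round.
- dock: Fixed aluminium lane on the bench, no floor. Origin: on the bench, centre of the docked plate; x = way in, y left. Rails 116 mm apart, 22 high, x -110 to +45, flared mouth out to x -147. End bar 14 high at +45. Lips 18 mm up from x -40 on: slide in only. Axle of the catch crosses y +30 to +82, 30 mm up, at x -97, post 42 high: set the plate down at x about -170, then slide.
- catch: Steel arm 10 mm wide, swinging freely. Origin: on its axle, at x -97, y +38, z 30 mm of the dock. At rest its axes match the dock's and the arm slants down 33 degrees to its tip, 2 mm above the bench at dock x -57. A plate pushed in (under 2 N) swings the tip up about 0.24 rad; it drops when the plate's rear edge passes the tip (plate centre past dock x -12).
- spare: Loose bystander: a like plate (90 x 104 x 12 mm) bearing only one cone-shaped plaster stump, 34 mm across and 36 mm high. Origin: centre of its underside, z up. The two carriers stand in either of two places. Leave it where it is.
Things that resemble listed ones, but are neither listed nor needed, are in the scene too. What is shaped like the carrier but orange is not meant.

How it is judged (in metres and radians):
On the way:
1. the carrier, lying on the bench in the dock's mouth, lifts the catch with its own edge (angle between catch's own z axis and vertical above 0.15 rad and contact force between carrier and catch above 0.03 N and x of carrier in the frame of dock between -0.125 and -0.015 m and z of carrier in the frame of dock below 0.012 m), for 0.1 s.
At the end, for the whole second after the job is handed in: The carrier lies flat on the bench in the dock, at rest and released, its centre from 16 mm short of to 8 mm past the fully-in place along the dock and within 15 mm across, its x within 0.2 rad of the dock's x (either way round), and the catch is down behind it (within 0.06 rad of its rest) (x of carrier in the frame of dock between -0.016 and 0.008 m and y of carrier in the frame of dock between -0.015 and 0.015 m and z of carrier in the frame of dock below 0.006 m and angle between carrier's own z axis and vertical below 0.1 rad and angle between the x axis of carrier and the x axis of dock, either way round below 0.2 rad and angle between catch's own z axis and vertical below 0.06 rad and linear speed of carrier below 0.02 m/s); the robot touches nothing.
It fails at once if the robot touches the catch (over 1 N) (contact force between any of the fingers, the arm and catch above 1 N).
It fails at once if the other carrier is moved more than 30 mm (distance of spare from where it was at the start of the episode above 0.03 m).
It also fails if it takes over 48 s, if anything falls off the work surface, if the arm or the gripper's body presses on something with over 40 N, if the wrist force passes 120 N, or if a joint passes its speed limit or range.

## Working session

There is one attempt and no reset: what is moved stays moved. The work goes in short steps, Python scripts to look and compute and a tool call to move; the robot and the scene stay as the last step left them, time stands still between calls to the robot, and variables do not carry over. Pictures are saved under pics/ and viewed, at most 10 in all, crops included, and the job is handed in when it is done.

Besides the shell and the picture viewer there is one more tool, called after ">>>" by a JSON object that holds its "method" and its "body", one argument or row to a line. move_arm: Moves the arm, as the interface text tells. Its arguments: {"type":"object","properties":{"targets":{"type":"array"},"fingers":{"type":"number"}},"required":["targets"]}

```bash
mkdir -p pics
cat > h.py <<'E'
import numpy as np, cv2
from plant import ctrl
def px2w(name,uv,z):
    c=ctrl.calibration(name);K=np.array(c["mtx"]);T=np.array(c["pose"])
    uv=np.atleast_2d(np.array(uv,float))
    d=(T[:3,:3]@np.linalg.inv(K)@np.c_[uv,np.ones(len(uv))].T).T
    o=T[:3,3]
    return o+d*((np.broadcast_to(z,len(uv))-o[2])/d[:,2])[:,None]
def w2px(name,P):
    c=ctrl.calibration(name);K=np.array(c["mtx"]);T=np.linalg.inv(np.array(c["pose"]))
    p=(T[:3,:3]@np.atleast_2d(P).T).T+T[:3,3]; q=(K@p.T).T
    return q[:,:2]/q[:,2:]
def snap(name,f): 
    im=ctrl.camera(name)[:,:,::-1].copy(); cv2.imwrite(f,im); return im
E
python3 - <<'E'
from h import *
snap("top","pics/top0.png");snap("scene","pics/scene0.png")
for n in("top","scene"):print(ctrl.calibration(n))
s=ctrl.state();print(s)
E
```

```text
{'mtx': array([[466.38343619,   0.        , 321.37604274],
       [  0.        , 466.38343619, 240.30011782],
       [  0.        ,   0.        ,   1.        ]]), 'pose': array([[-1.61937975e-02, -9.98658858e-01,  4.91756624e-02,
         4.43095581e+02],
       [-9.99809756e-01,  1.56384379e-02, -1.16572332e-02,
         8.93404470e+01],
       [ 1.08725686e-02, -4.93550819e-02, -9.98722115e-01,
         1.07685896e+03],
       [ 0.00000000e+00,  0.00000000e+00,  0.00000000e+00,
         1.00000000e+00]])}
{'mtx': array([[459.60745415,   0.        , 314.78614153],
       [  0.        , 459.60745415, 235.69626319],
       [  0.        ,   0.        ,   1.        ]]), 'pose': array([[ 8.67095963e-01,  3.21435065e-01, -3.80557604e-01,
         8.44497933e+02],
       [ 4.98136629e-01, -5.56255550e-01,  6.65161380e-01,
        -5.10668451e+02],
       [ 2.11891187e-03, -7.66328430e-01, -6.42445522e-01,
         6.44853215e+02],
       [ 0.00000000e+00,  0.00000000e+00,  0.00000000e+00,
         1.00000000e+00]])}
{'t': 0.1, 'joints': array([-1.35559347e+00,  4.91467333e-01,  1.55939759e+00,  2.22738922e-05,
        1.09172597e+00, -1.05596034e-01]), 'joint_velocities': array([-0.00061722, -0.00242275, -0.00284693, -0.0006956 ,  0.00037532,
       -0.00089294]), 'tau': array([ 2.59086439e-03, -6.19447732e+01, -2.62026072e+01, -1.64782377e-04,
        2.84697147e-03, -1.54931701e-05]), 'ee_pos': array([ 197.06167576, -592.89921896,  230.80290291]), 'orientation': array([[ 9.48987062e-01,  3.15314951e-01, -1.93860473e-04],
       [ 3.15314986e-01, -9.48986565e-01,  9.79439896e-04],
       [ 1.24861059e-04, -9.90602902e-04, -9.99999502e-01]]), 'ft_force': array([-0.0135081 ,  1.09976884, -0.09338289]), 'moment': array([-0.02068391,  0.02307588,  0.01532393]), 'grasp_force': 0.0, 'grip_width': 0.9983967517161373}
```

View pics/top0.png

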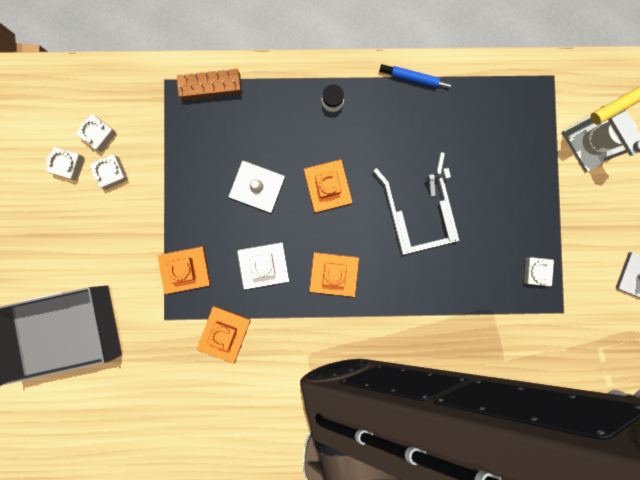

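View pics/scene0.png

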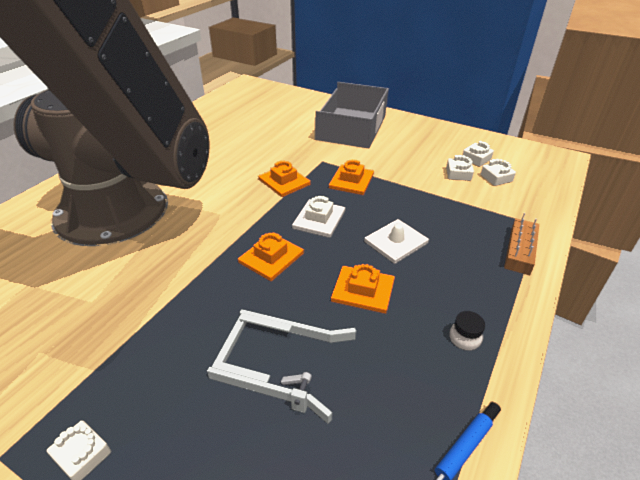

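The top picture shows these candidates for the carrier:
- White plate with a tooth block at (263,266). This is my choice.
- White plate with a cone at (257,187), which is the spare.
- Orange plates at (184,270), (223,334), (334,275) and (328,186).
- Loose white jaw blocks without a plate at (95,132), (63,163), (108,172) and (540,271).

The dock is at about (425,215). Its mouth opens upward in the image, towards world +x.

Run:
```python
from h import *
im=cv2.imread("pics/top0.png")
a=cv2.resize(im[225:305,220:320],None,fx=6,fy=6,interpolation=cv2.INTER_CUBIC)
b=cv2.resize(im[145:260,365:465],None,fx=5,fy=5,interpolation=cv2.INTER_CUBIC)
cv2.imwrite("pics/c1.png",a);cv2.imwrite("pics/c2.png",b)
```

```text
(no output)
```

View pics/c1.png

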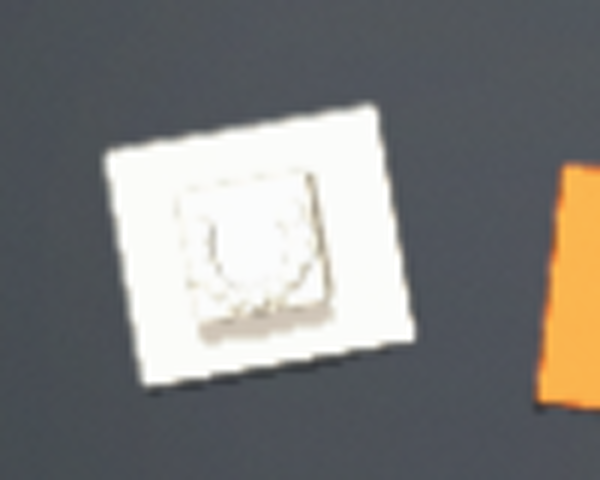

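View pics/c2.png

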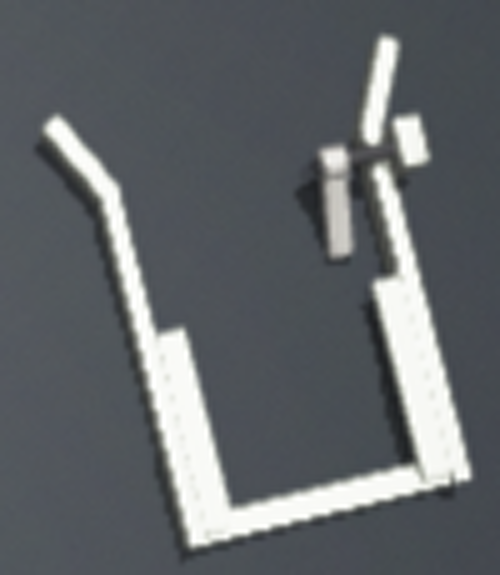

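The crop shows a white plate with a block and a tooth horseshoe, so the choice holds. The plate's top corners are at crop (105,153), (377,104), (414,342) and (143,385). In the dock crop, the end bar's inner edge runs (232,508)-(415,465). The lips start near (184,328) and (372,283), and the catch is on the right with its tip at about (340,255).

```bash
cat > fit.py <<'E'
from h import *
from scipy.optimize import least_squares
def un(p,s,o): return (np.array(p,float)+.5)/s-.5+np.array(o)
def fit(W,M,x0):
    # M rows (x,y) with nan = unconstrained, local frame
    def r(q):
        c,s=np.cos(q[2]),np.sin(q[2]);d=W[:,:2]-q[:2]
        L=np.c_[d[:,0]*c+d[:,1]*s,-d[:,0]*s+d[:,1]*c]
        e=(L-M);return e[~np.isnan(M)]
    f=least_squares(r,x0);return f.x,r(f.x)
E
python3 - <<'E'
from fit import *
n=np.nan
P=un([(105,153),(377,104),(414,342),(143,385)],6,(220,225))
W=px2w("top",P,12);print(W.round(1))
# local: image up=+x, image left=+y
print(fit(W,np.array([(45,52),(45,-52),(-45,-52),(-45,52)],float),[*W.mean(0)[:2],0]))
D=un([(232,508),(415,465),(157,333),(184,326),(374,282),(120,187),(157,330),(372,175),(396,262),(330,257),(352,254)],5,(365,145))
z=[14,14,22,22,22,22,22,22,22,2,2]
M=np.array([(45,n),(45,n),(-40,-58),(-40,n),(-40,n),(-110,-58),(n,-58),(n,58),(n,58),(-57,33),(-57,43)])
W=px2w("top",D,z)
q,r=fit(W,M,[*W.mean(0)[:2],3.]);print(q,r.round(1))
E
```

```text
[[476.2 269.4  12. ]
 [493.2 165.9  12. ]
 [402.7 153.   12. ]
 [388.2 255.7  12. ]]
(array([4.40078829e+02, 2.11004861e+02, 1.50185433e-01]), array([-0.53705971,  0.3205294 ,  0.80485592, -0.51315324, -0.63816083,
        0.25576703,  0.37036463, -0.06314319]))
[ 531.73242458 -158.6716921     3.36216183] [-0.1  0.5 -0.5  0.6 -0.7  0.   0.6  0.4  1.  -2.  -1.2 -0.5  0.5  0.6
  0.8]
```

>>> {"method": "move_arm", "body": {
  "targets": [
    [2.0,2.8,0,0,0,0.1],
    [2.0,2.8,0,0,0,0.1],
    [2.0,2.8,0,0,0,0.1],
    [2.0,2.8,0,0,0,0.1],
    [2.0,2.8,0,0,0,0.1],
    [2.0,2.8,0,0,0,0.1],
    [2.0,2.8,0,0,0,0.1],
    [2.0,2.8,0,0,0,0.1],
    [2.0,2.8,0,0,0,0.1],
    [2.0,2.8,0,0,0,0.1],
    [2.0,2.8,0,0,0,0.1],
    [2.0,2.8,0,0,0,0.1],
    [2.0,2.8,0,0,0,0.1],
    [2.0,2.8,0,0,0,0.1]
  ],
  "fingers": 8.5
}}

```text
t: 1.27
ee_pos: [477.8, -199.5, 231.2]
orientation: [[-0.154, 0.988, -0.0], [0.988, 0.154, 0.0], [0.0, -0.0, -1.0]]
ft_force: [0.3, -1.7, 0.8]
grip_width: 0.998
grasp_force: 0.0
```

>>> {"method": "move_arm", "body": {
  "targets": [
    [-0.3,3.4,0,0,0,0],
    [-0.3,3.4,0,0,0,0],
    [-0.3,3.4,0,0,0,0],
    [-0.3,3.4,0,0,0,0],
    [-0.3,3.4,0,0,0,0],
    [-0.3,3.4,0,0,0,0],
    [-0.3,3.4,0,0,0,0],
    [-0.3,3.4,0,0,0,0],
    [-0.3,3.4,0,0,0,0],
    [-0.3,3.4,0,0,0,0],
    [-0.3,3.4,0,0,0,0],
    [-0.3,3.4,0,0,0,0],
    [0,0,0,0,0,0],
    [0,0,0,0,0,0]
  ]
}}

```text
t: 2.43
ee_pos: [440.6, 208.1, 231.0]
orientation: [[-0.153, 0.988, -0.001], [0.988, 0.153, -0.0], [-0.0, -0.001, -1.0]]
ft_force: [0.4, 0.3, -0.3]
grip_width: 0.998
grasp_force: 0.0
```

>>> {"method": "move_arm", "body": {
  "targets": [
    [0,0.3,-2.5,0,0,0],
    [0,0,-2.5,0,0,0],
    [0,0,-2.5,0,0,0],
    [0,0,-2.5,0,0,0],
    [0,0,-2.5,0,0,0],
    [0,0,-2.5,0,0,0],
    [0,0,-2,0,0,0],
    [0,0,-1.5,0,0,0],
    [0,0,-1.0,0,0,0],
    [0,0,-1,0,0,0],
    [0,0,-0.7,0,0,0],
    [0,0,-0.6,0,0,0],
    [0,0,0,0,0,0],
    [0,0,0,0,0,0]
  ]
}}

```text
t: 3.6
ee_pos: [441.2, 209.9, 13.5]
orientation: [[-0.149, 0.989, 0.0], [0.989, 0.149, 0.0], [-0.0, 0.0, -1.0]]
ft_force: [-0.5, -0.9, 0.8]
grip_width: 0.999
grasp_force: 0.0
```

>>> {"method": "move_arm", "body": {
  "targets": [
    [0,0,0,0,0,0],
    [0,0,0,0,0,0],
    [0,0,0,0,0,0],
    [0,0,0,0,0,0],
    [0,0,0,0,0,0],
    [0,0,0,0,0,0],
    [0,0,0,0,0,0],
    [0,0,0,0,0,0],
    [0,0,0,0,0,0],
    [0,0,0,0,0,0],
    [0,0,0,0,0,0],
    [0,0,0,0,0,0]
  ],
  "fingers": 3.5
}}

```text
t: 4.6
ee_pos: [441.3, 210.0, 14.0]
orientation: [[-0.15, 0.989, 0.001], [0.989, 0.15, 0.0], [0.0, 0.001, -1.0]]
ft_force: [-1.4, -0.2, 6.2]
grip_width: 0.575
grasp_force: 62.5
```

>>> {"method": "move_arm", "body": {
  "targets": [
    [0,0,1,0,0,0],
    [0,0,2,0,0,0],
    [0,0,2,0,0,0],
    [0,0,2,0,0,0],
    [0,0,2,0,0,0],
    [0,0,0,0,0,0],
    [0,0,0,0,0,0]
  ]
}}

```text
t: 5.18
ee_pos: [441.3, 210.0, 104.3]
orientation: [[-0.149, 0.989, 0.002], [0.989, 0.149, 0.001], [0.0, 0.002, -1.0]]
ft_force: [0.0, -0.5, -3.1]
grip_width: 0.572
grasp_force: 63.6
```

>>> {"method": "move_arm", "body": {
  "targets": [
    [0.9,-1.2,0,0,0,0],
    [1.8,-2.3,0,0,0,0.01],
    [1.8,-2.3,0,0,0,0.01],
    [1.8,-2.3,0,0,0,0.01],
    [1.8,-2.3,0,0,0,0.01],
    [1.8,-2.3,0,0,0,0.01],
    [1.8,-2.3,0,0,0,0.01],
    [1.8,-2.3,0,0,0,0.01],
    [1.8,-2.3,0,0,0,0],
    [1.8,-2.3,0,0,0,0],
    [1.8,-2.3,0,0,0,0],
    [1.8,-2.3,0,0,0,0],
    [1.8,-2.3,0,0,0,0],
    [1.8,-2.3,0,0,0,0],
    [1.4,-2.2,0,0,0,0],
    [0,0,0,0,0,0],
    [0,0,0,0,0,0],
    [0,0,0,0,0,0]
  ]
}}

```text
t: 6.68
ee_pos: [697.2, -122.7, 101.6]
orientation: [[-0.218, 0.976, -0.003], [0.976, 0.218, 0.001], [0.001, -0.002, -1.0]]
ft_force: [-0.1, 0.8, -3.5]
grip_width: 0.574
grasp_force: 63.4
```

Run:
```python
from h import *
a=snap("top","pics/top1.png");b=snap("scene","pics/s1.png")
v=np.hstack([cv2.resize(a[100:280,320:500],(400,400),interpolation=cv2.INTER_CUBIC),cv2.resize(b[180:460,180:460],(400,400))])
cv2.imwrite("pics/v1.png",v)
```

```text
(no output)
```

View pics/v1.png

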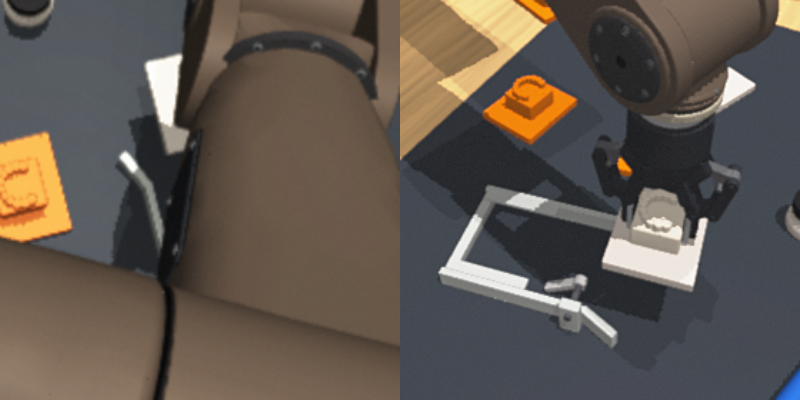

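>>> {"method": "move_arm", "body": {
  "targets": [
    [0,0,-2,0,0,0],
    [0,0,-2,0,0,0],
    [0,0,-2,0,0,0],
    [0,0,-1.2,0,0,0],
    [0,0,-0.7,0,0,0],
    [0,0,-0.3,0,0,0],
    [0,0,-0.2,0,0,0],
    [0,0,-0.2,0,0,0],
    [0,0,0,0,0,0],
    [0,0,0,0,0,0]
  ]
}}

```text
t: 7.62
ee_pos: [698.4, -123.3, 18.1]
orientation: [[-0.218, 0.976, 0.001], [0.976, 0.218, -0.0], [-0.0, 0.001, -1.0]]
ft_force: [0.5, -0.4, -2.9]
grip_width: 0.575
grasp_force: 63.5
```

>>> {"method": "move_arm", "body": {
  "targets": [
    [0,0,-0.2,0,0,0],
    [0,0,-0.1,0,0,0],
    [0,0,0,0,0,0],
    [0,0,0,0,0,0],
    [0,0,0,0,0,0]
  ]
}}

```text
t: 8.03
ee_pos: [698.1, -123.1, 14.4]
orientation: [[-0.218, 0.976, 0.0], [0.976, 0.218, -0.0], [-0.0, 0.0, -1.0]]
ft_force: [-0.2, -0.7, -3.5]
grip_width: 0.575
grasp_force: 63.5
```

>>> {"method": "move_arm", "body": {
  "targets": [
    [0,0,-0.1,0,0,0],
    [0,0,0,0,0,0],
    [0,0,0,0,0,0],
    [0,0,0,0,0,0]
  ]
}}

```text
t: 8.37
ee_pos: [698.2, -123.2, 14.1]
orientation: [[-0.218, 0.976, 0.001], [0.976, 0.218, -0.0], [-0.0, 0.001, -1.0]]
ft_force: [-3.0, 1.2, 5.9]
grip_width: 0.572
grasp_force: 64.4
```

>>> {"method": "move_arm", "body": {
  "targets": [
    [-0.5,0,0,0,0,0],
    [-0.98,-0.22,0,0,0,0],
    [-0.98,-0.22,0,0,0,0],
    [-0.98,-0.22,0,0,0,0],
    [-0.98,-0.22,0,0,0,0],
    [-0.98,-0.22,0,0,0,0],
    [0,0,0,0,0,0]
  ]
}}

```text
t: 8.95
ee_pos: [643.1, -134.6, 14.1]
orientation: [[-0.218, 0.976, 0.001], [0.976, 0.218, -0.0], [-0.0, 0.0, -1.0]]
ft_force: [-6.4, -3.3, 9.4]
grip_width: 0.578
grasp_force: 65.0
```

>>> {"method": "move_arm", "body": {
  "targets": [
    [-0.59,-0.13,0,0,0,0],
    [-0.59,-0.13,0,0,0,0],
    [-0.59,-0.13,0,0,0,0],
    [-0.59,-0.13,0,0,0,0],
    [-0.59,-0.13,0,0,0,0],
    [-0.59,-0.13,0,0,0,0],
    [-0.59,-0.13,0,0,0,0],
    [-0.59,-0.13,0,0,0,0],
    [0,0,0,0,0,0]
  ]
}}

```text
t: 9.7
ee_pos: [596.9, -145.0, 14.1]
orientation: [[-0.218, 0.976, 0.002], [0.976, 0.218, -0.001], [-0.001, 0.002, -1.0]]
ft_force: [-0.0, -1.5, 8.0]
grip_width: 0.571
grasp_force: 64.9
```

Run:
```python
from h import *
b=snap("scene","pics/s2.png")
cv2.imwrite("pics/v2.png",cv2.resize(b[240:440,190:390],(600,600),interpolation=cv2.INTER_CUBIC))
```

```text
(no output)
```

View pics/v2.png

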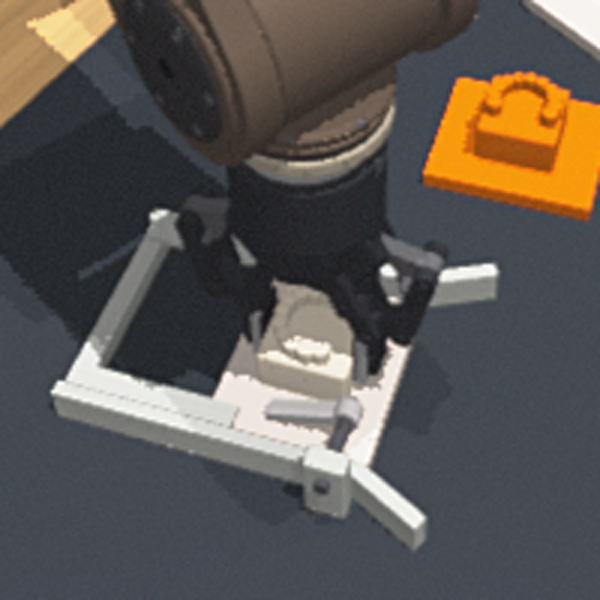

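The crop shows the plate in the lane between the rails, with the raised catch resting on its top at (305,410), beside the fingers. I'll keep sliding.

>>> {"method": "move_arm", "body": {
  "targets": [
    [-0.59,-0.13,0,0,0,0],
    [-0.59,-0.13,0,0,0,0],
    [-0.59,-0.13,0,0,0,0],
    [-0.59,-0.13,0,0,0,0],
    [-0.59,-0.13,0,0,0,0],
    [-0.59,-0.13,0,0,0,0],
    [-0.59,-0.13,0,0,0,0],
    [-0.59,-0.13,0,0,0,0],
    [-0.59,-0.13,0,0,0,0],
    [-0.49,-0.11,0,0,0,0],
    [0,0,0,0,0,0],
    [0,0,0,0,0,0]
  ]
}}

```text
t: 10.75
ee_pos: [539.1, -157.8, 14.0]
orientation: [[-0.218, 0.976, 0.002], [0.976, 0.218, -0.001], [-0.001, 0.001, -1.0]]
ft_force: [-1.4, -2.1, 9.0]
grip_width: 0.572
grasp_force: 65.0
```

>>> {"method": "move_arm", "body": {
  "targets": [
    [-0.2,-0.04,0,0,0,0],
    [-0.2,-0.04,0,0,0,0],
    [-0.1,-0.02,0,0,0,0],
    [0,0,0,0,0,0],
    [0,0,0,0,0,0],
    [0,0,0,0,0,0]
  ]
}}

```text
t: 11.25
ee_pos: [534.9, -158.8, 14.1]
orientation: [[-0.218, 0.976, 0.003], [0.976, 0.218, -0.001], [-0.002, 0.003, -1.0]]
ft_force: [3.8, -0.4, 7.4]
grip_width: 0.572
grasp_force: 64.7
```

Run:
```python
from h import *
b=snap("scene","pics/s3.png")
cv2.imwrite("pics/v3.png",cv2.resize(b[240:440,190:390],(600,600),interpolation=cv2.INTER_CUBIC))
```

```text
(no output)
```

View pics/v3.png

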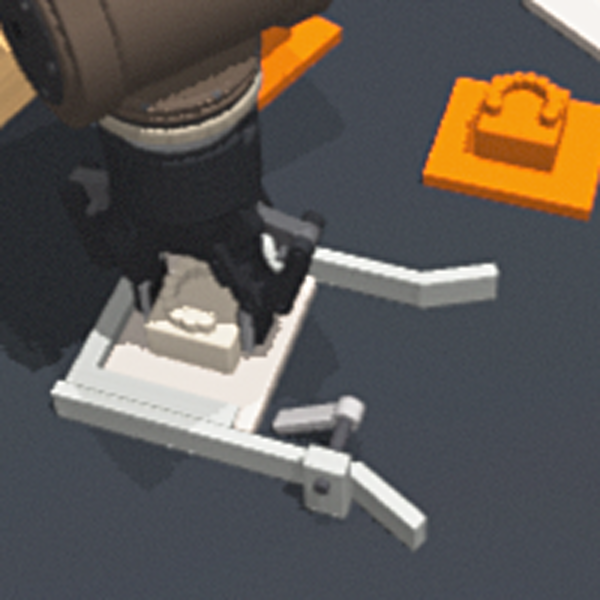

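The plate is fully in, and the catch has dropped behind its rear edge, tip near (280,425). Next I open the fingers and lift straight up.

>>> {"method": "move_arm", "body": {
  "targets": [
    [0,0,0,0,0,0],
    [0,0,0,0,0,0],
    [0,0,0,0,0,0],
    [0,0,0,0,0,0],
    [0,0,0,0,0,0],
    [0,0,0,0,0,0],
    [0,0,0,0,0,0],
    [0,0,0,0,0,0],
    [0,0,0.5,0,0,0],
    [0,0,1,0,0,0],
    [0,0,2,0,0,0],
    [0,0,2,0,0,0],
    [0,0,3,0,0,0],
    [0,0,3,0,0,0],
    [0,0,3,0,0,0],
    [0,0,3,0,0,0],
    [0,0,0,0,0,0],
    [0,0,0,0,0,0]
  ],
  "fingers": 8.5
}}

```text
t: 12.8
ee_pos: [534.3, -158.4, 190.7]
orientation: [[-0.218, 0.976, 0.004], [0.976, 0.218, -0.002], [-0.002, 0.003, -1.0]]
ft_force: [-0.1, 0.8, 0.5]
grip_width: 0.996
grasp_force: 0.0
```

Run:
```python
from h import *
b=snap("scene","pics/s4.png")
cv2.imwrite("pics/v4.png",cv2.resize(b[240:440,190:390],(600,600),interpolation=cv2.INTER_CUBIC))
```

```text
(no output)
```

View pics/v4.png

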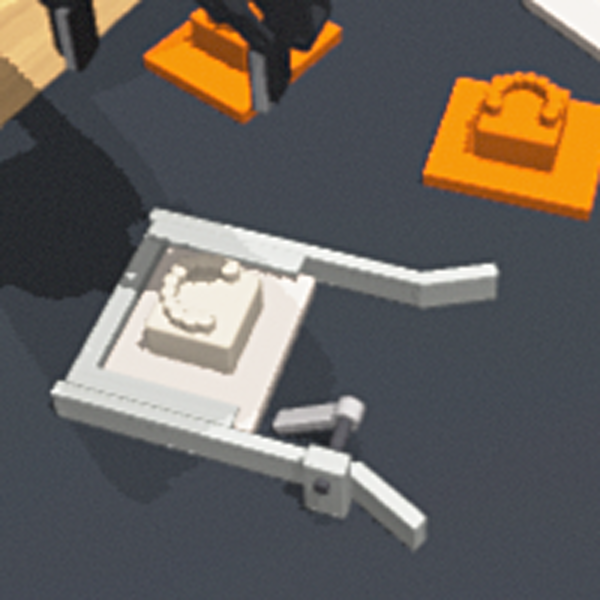

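The plate lies in the dock, released, with its rear edge at about (310,280)-(250,430). The catch is down behind it and the gripper is clear.

```bash
python3 -c "
from plant import ctrl
print(ctrl.sign_off())"
```

```text
the job is handed in; nothing more can be done
None
```

The white jaw-model carrier is in the dock, released, with the catch dropped behind it; the robot never went near the catch or the other carrier, and the job was handed in at about 13 s (no verdict was returned).

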